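Index a rotary table to its next hole

TASK

Press the spring plunger of the rotary table down with the fingertips until its pin drops out of the hole, turn the table anticlockwise (seen from above) to the very next hole and let the pin spring fully up into it, so that the table is locked there and the plunger is released. Turn it neither past that hole nor clockwise; do not lift the drill block out of its nest on the table, and leave the spool, the jar and the screwdriver beside it where they are.

Things in the scene. Friction and masses are not known exactly. Their poses are not given: they have to be found in the camera images.
- rotary_table (a joint): Angle in rad of the aluminium disc about its vertical axis: 0 at the start hole, growing anticlockwise seen from above; holes are 60 degrees apart, so the next one is at 1.047. Light bearing friction (0.06 N m); it stays where it is left. While the pin is in a hole the disc is locked, with about 0.015 rad of play.
- plunger (a joint): Travel in m of the spring plunger on the disc: 0 fully up (pin in hole), 0.012 fully pressed down. Spring: 4 N at the start, 9 N at full travel. Pressed, the round-ended 8 mm pin drops out of the hole; from 0.008 the disc can turn. Let go between holes, the pin rubs under the ring (reads about 0.008); within about 0.03 rad of a hole it springs up to 0.
- cap_top (a point): Centre of the top of the plunger's round black cap: flat, 30 mm across, 10 mm thick, on a 10 mm stem, 56 mm from the disc's axis; 88 mm above the bench when up, 76 mm fully pressed. Goes round with the disc. A fingertip pressing on it can drag the disc round by friction; its side can also be pushed. z up, x outward from the disc's axis.
- pin_tip (a point): Rounded upper end of the steel pin, which shows in the hole and stands 2 mm above the ring when the plunger is up; 90 mm from the disc's axis, straight outward of the cap.
- table_centre (a point): Point on the disc's axis on its top face, 46 mm above the bench. The disc is 148 mm across and turns in a fixed grey round foot, 244 mm across. Axes turn with the disc: x towards the plunger, z up.
- next_hole (a point): Mouth of the next hole anticlockwise, in the fixed flat steel ring round the disc (inner radius 78 mm, outer 112 mm, top 50 mm and underside 44 mm above the bench; six 10 mm holes at 90 mm radius). Does not move.
- nest (a point): Centre of the floor of the nest on the disc, 33.5 mm from the axis, on the side away from the plunger: four steel strips 6 mm high round the drill block. Axes as table_centre.
- block_centre (a point): Centre (half-way up) of the loose aluminium drill block with small holes, 32 x 50 x 20 mm, which lies in the nest and rides round with the disc; its top is 66 mm above the bench.
- spool: Small blue solder spool, 42 mm across and 30 mm high, standing loose on the bench to the left; origin at its underside centre.
- jar: Loose brown jar with black screw lid, 52 mm across and 38 mm high, on the bench to the right; origin at its underside centre.
- driver: Loose screwdriver with yellow handle, 144 mm long, lying on the bench to the left; origin at its underside centre.
There are look-alikes about, which are no part of the job. Of the things that look like the part that bears block_centre, the smaller one is meant.

How it is judged:
By the outcome, as a careful person would: the job done as asked, in the order asked, and still so for the second after the job is handed in, with the robot touching nothing.
It also fails if it takes over 37 s, if anything falls off the work surface, if the arm or the gripper's body presses on something with over 40 N, if the wrist force passes 120 N, or if a joint passes its speed limit or range.

ROBOT

A 7-joint arm with a two-finger parallel gripper is mounted at the origin on a cart in front of the work surface, level with it; the furniture and walls round the work are solid. World frame = base frame: x ahead of the robot, y to its left, z up, the work surface at z = 0. Lengths are in m, angles in rad, forces in N, time in s.
With the tool pointing down it reaches from about 0.4 to 0.85 m from the base axis. Payload 6.9 kg.
Tool frame: the origin (TCP) lies at the very end of the fingers, on their centre line; the grasp point (between the pads) lies 19 mm behind it; z points along the fingers, y is the line along which they close (so a half turn about z gives the same grasp; the last joint's range is limited). The gripper opens to 85 mm and grips with 20 to 120 N. Pads are 22 mm wide; open, the fingers measure 114 mm over their backs; the gripper's body (76 mm by 85 mm) begins 54 mm behind the grasp point. The pads swing forward as they close: fully open they stand 13 mm farther back than shut.
Start: joints at [1.242, 0.507, -0.238, 1.5, 0.126, 1.149, -0.155], TCP at [0.263, -0.567, 0.231] pointing down, gripper open.
Joint ranges: [-3.08, 3.08], [-0.24, 2.05], [-1.43, 1.35], [0, 2.5], [-1.52, 4.66], [0.17, 1.96], [-2.89, 2.89]. Speed limits (rad/s): [2.39, 2.39, 3.14, 3.14, 3.14, 3.14, 3.14].

INTERFACE

Orientations are given as a rotation vector (axis times angle).
In Python, from rig import * gives the robot as it stands. The module is installed in compiled form; this text tells all that it offers.
- The arm moves only by the tool send_rows, never from a script. Its argument "motion" is one flat list of numbers, 6 for each row, row after row: the shift along the tool's x, y, z in m, then the turn, a rotation vector about the tool's x, y, z in rad. A call has 1 to 8 rows; each row is the pose to reach, as a shift and turn from the pose commanded when the call began, along the tool's axes at that moment; what a row does not reach only later rows make up. A row lasts 1/8 s, in which the tool goes at most 62.5 mm and 10.7 degrees, less where a joint would pass 70% of its speed; a pose out of reach is approached as far as the arm can. A call with a gripper value outside its range is refused whole. "jaw" is the opening, from -1 (shut) to 1 (fully open), set as the call begins (left out, the last holds). The fingers move at their own pace and stop on an object; "grip_force" is the grip in N (left out, the last holds). Time passes only in rows, so rows that repeat a pose let the fingers close. It gives the time, the measured TCP pose, the force, the opening and the grip force at its end, in the units of the state.
- observe(): the state, without advancing time (a new reading comes with each control period).
- grab_frame(name): name is "scene" or "top" or "wrist"; returns the picture (420x560x3 uint8, red, green, blue); there is no depth.
- camera_info(name): a dict with "mtx" (3x3 intrinsics, pixels), "view" (4x4, takes a point from world to camera coordinates). Camera axes: x right, y down, z forward; pixel columns grow to the right and rows downward; lengths in m; the calibration is good to about 2 mm. A picture is of the moment at which its call begins: read the wrist's pose just before it. camera_info takes no time and is no camera call; for the wrist camera it gives the pose at the moment of the call.
- job_done(): hands the job in; it is judged then, once.
Trained networks look in the newest picture that a camera, given by its name, has taken for a name from the list of things; names that differ only in an ending like _2 or _b are one class to them, and where a whole thing is asked for, a point or a joint stands for the part that bears it (a point fixed in the world has none). Each returns a list of dicts, best first, with "conf" (0 to 1); they miss things now and then, are a little off and sometimes report something else, mostly with a low value. They report only what shows in the picture. A call takes as long as a camera call. They do not tell look-alikes from the thing itself.
- spot_in(camera, target): "box" ([left, top, width, height] in pixels, round what is visible of it).
- masks_of(camera, target): "mask" (420x560 bool, what is visible of it) and "box" ([left, top, width, height] in pixels, round what is visible of it).
The state is a dict: "clock": time; "joints": joint angles; "joint_velocities": joint speeds; "joint_torque": joint torques, N m; "tcp_pos": TCP position; "tcp_rot": TCP orientation; "wrist_force": force on the tool from outside, world axes, zero at the start; "ft_torque": the same for the moment, N m; "width": finger opening in m; "gripper_force": force on a finger pad.
Only numpy, scipy, OpenCV 4.12 (cv2) and the standard library are available. Lean on these libraries where they do the work, as an engineer would, in place of code of your own. Each camera call takes 0.05 s, during which the arm holds its last target. There are 200 camera calls.

## Working session

There is one attempt and no reset: what is moved stays moved. The work goes in short steps, Python scripts to look and compute and a tool call to move; the robot and the scene stay as the last step left them, time stands still between calls to the robot, and variables do not carry over. Pictures are saved under pics/ and viewed, at most 10 in all, crops included, and the job is handed in when it is done.

Besides the shell and the picture viewer there is one more tool, called after "Request:" as name(argument=value, ...) on one line, values as JSON. send_rows: Moves the arm, as the interface text tells. Its arguments: {"type":"object","properties":{"motion":{"type":"array","items":{"type":"number"}},"jaw":{"type":"number"},"grip_force":{"type":"number"}},"required":["motion"]}

```bash
mkdir -p pics; cat > h.py <<'E'
from rig import *
import numpy as np, cv2
from scipy.spatial.transform import Rotation as R
def ray(cam,u,v,z):
    c=camera_info(cam);K=np.array(c["mtx"]);V=np.array(c["view"])
    d=V[:3,:3].T@np.linalg.inv(K)@[u,v,1];o=-V[:3,:3].T@V[:3,3]
    return o+d*(z-o[2])/d[2]
def proj(cam,p):
    c=camera_info(cam);K=np.array(c["mtx"]);V=np.array(c["view"])
    q=K@(V[:3,:3]@np.array(p)+V[:3,3]);return q[:2]/q[2]
E
python3 - <<'E'
from h import *
np.set_printoptions(precision=4,suppress=True)
s=observe();print(s["clock"],s["tcp_pos"],R.from_rotvec(s["tcp_rot"]).as_matrix())
a=grab_frame("scene");b=grab_frame("top")
cv2.imwrite("pics/a.png",np.ascontiguousarray(a[:,:,::-1]));cv2.imwrite("pics/b.png",np.ascontiguousarray(b[:,:,::-1]))
for t,z in [("cap_top",.088),("table_centre",.046),("block_centre",.066),("pin_tip",.052),("plunger",.088),("rotary_table",.046),("spool",.03),("jar",.038)]:
    for d in spot_in("top",t)[:3]:
        x,y,w,h=d["box"];print(t,round(d["conf"],2),np.round(d["box"]),ray("top",x+w/2,y+h/2,z)[:2])
E
```

```text
0.0 [ 0.263  -0.5664  0.2304] [[ 0.907   0.4212 -0.0008]
 [ 0.4212 -0.907   0.0016]
 [-0.     -0.0018 -1.    ]]
cap_top 0.39 [242. 185.  21.  17.] [0.4973 0.2406]
table_centre 0.97 [240. 170.  58.  52.] [0.4967 0.1942]
block_centre 0.81 [331. 198.  26.  25.] [ 0.4506 -0.0176]
block_centre 0.63 [280. 186.  12.  19.] [0.4944 0.1472]
pin_tip 0.41 [250. 186.  10.  14.] [0.5038 0.2365]
plunger 0.54 [249. 189.   9.  13.] [0.4914 0.2393]
rotary_table 0.61 [247. 171.  57.  50.] [0.4948 0.1777]
spool 0.78 [164. 180.  10.  15.] [0.522  0.4874]
jar 0.55 [367. 226.  17.  19.] [ 0.3809 -0.1114]
```

```bash
python3 - <<'E'
import cv2
b=cv2.imread("pics/b.png")[130:270,140:400]
cv2.imwrite("pics/b2.png",cv2.resize(b,(780,420),interpolation=cv2.INTER_CUBIC))
E
```

```text
(no output)
```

View pics/b2.png

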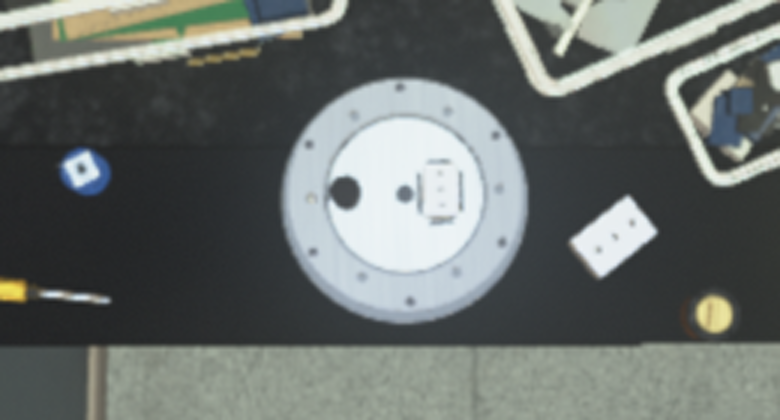

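View pics/a.png

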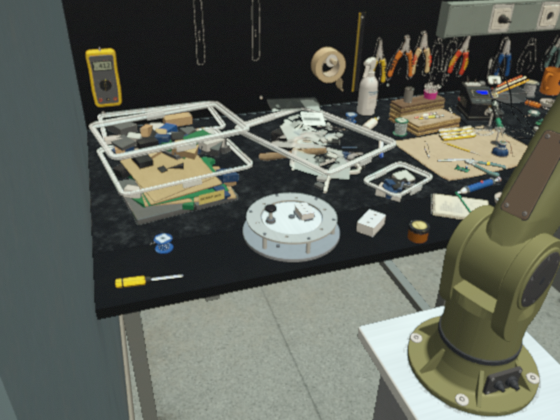

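The pin and black cap sit at crop (311,198) and (345,193), on the disc's +y side, so anticlockwise is towards the robot. The next hole is at about crop (362,277).

Block candidates are the small one in the nest at crop (440,190) and the larger loose one at (613,236). I choose the nested one, which is smaller. Dark dots on the outer rim are screws, while the paler ones on the inner circle are holes. The bench jar, spool and driver are clear of the work.

```bash
cat >> h.py <<'E'
np.set_printoptions(precision=4,suppress=True)
def rel(p,yaw=0):
    "world target -> tool shift from measured pose"
    s=observe();M=R.from_rotvec(s["tcp_rot"]).as_matrix();return M.T@(np.array(p)-s["tcp_pos"])
E
python3 - <<'E'
from h import *
print("ctr",ray("top",275,195,.046),"cap",ray("top",255,194.2,.088),"pin",ray("top",243.8,196,.052),"hole",ray("top",260.7,222.3,.05))
V=np.array(camera_info("wrist")["view"]);o=-V[:3,:3].T@V[:3,3];M=R.from_rotvec(observe()["tcp_rot"]).as_matrix()
print("cam in tool",M.T@(o-observe()["tcp_pos"]),(V[:3,:3]@M),camera_info("wrist")["mtx"])
for p in [(.42,-.25,.26),(.46,.1,.28),(.44,.17,.28)]: print(rel(p))
E
```

```text
ctr [0.4978 0.1786 0.046 ] cap [0.4943 0.2346 0.088 ] pin [0.4941 0.2681 0.052 ] hole [0.4187 0.2195 0.05  ]
cam in tool [ 0.0668  0.0004 -0.1427] [[ 0.0001  1.      0.0004]
 [-0.9644  0.0002 -0.2644]
 [-0.2644 -0.0004  0.9644]] [[291.983    0.     278.322 ]
 [  0.     291.983  205.2009]
 [  0.       0.       1.    ]]
[ 0.2756 -0.2213 -0.0287]
[ 0.4593 -0.5219 -0.0487]
[ 0.4707 -0.5938 -0.0487]
```

Request:
send_rows(motion=[0.046,-0.037,-0.004,0,0,0,0.092,-0.074,-0.008,0,0,0,0.138,-0.111,-0.012,0,0,0,0.184,-0.148,-0.016,0,0,0,0.23,-0.185,-0.02,0,0,0,0.276,-0.221,-0.02,0,0,0,0.308,-0.271,-0.02,0,0,0,0.34,-0.321,-0.02,0,0,0], jaw=-1)

```text
clock: 1.5
tcp_pos: [0.4367, -0.1306, 0.2515]
tcp_rot: [3.067, 0.678, 0.001]
wrist_force: [1.0, 0.8, 1.2]
width: 0.0
gripper_force: 0.0
```

Request:
send_rows(motion=[0.034,-0.05,0,0,0,0,0.068,-0.1,0,0,0,0,0.102,-0.15,0,0,0,0,0.136,-0.2,0,0,0,0,0.165,-0.245,0,0,0,0,0.176,-0.274,0,0,0,0,0.176,-0.274,0,0,0,0])

```text
clock: 2.38
tcp_pos: [0.4799, 0.1933, 0.2514]
tcp_rot: [-3.064, -0.685, -0.0]
wrist_force: [0.7, -0.4, -0.1]
width: 0.0006
gripper_force: 0.0
```

```bash
python3 - <<'E'
from h import *
s=observe();print(s["clock"],s["tcp_pos"],s["joints"],s["wrist_force"],s["width"])
a=grab_frame("wrist")
cv2.imwrite("pics/w.png",np.ascontiguousarray(a[:,:,::-1]))
for t,z in [("cap_top",.088),("table_centre",.046),("block_centre",.066),("pin_tip",.052)]:
    for d in masks_of("wrist",t)[:2]:
        v,u=np.nonzero(d["mask"]);x,y,w,h=d["box"]
        print(t,round(d["conf"],2),np.round(d["box"]),u.mean(),v.mean(),ray("wrist",u.mean(),v.mean(),z)[:2],ray("wrist",x+w/2,y+h/2,z)[:2])
E
```

```text
2.375 [0.4799 0.1933 0.2514] [-0.0455  0.3498 -0.5369  1.745   0.1964  1.0999 -1.7762] [ 0.7126 -0.3934 -0.1452] 0.0006351124257685304
cap_top 0.58 [224. 140.  41.  36.] 248.1093525179856 157.64172661870504 [0.4984 0.2323] [0.4968 0.2355]
table_centre 0.56 [224. 109. 133. 121.] 292.7479031643157 167.15287838353032 [0.5048 0.1808] [0.5012 0.1814]
block_centre 0.66 [383. 235.  61.  45.] 413.9726618705036 255.53093525179855 [0.4716 0.0013] [0.4685 0.0005]
block_centre 0.59 [303. 160.  45.  49.] 323.7048192771084 185.29292168674698 [0.5032 0.1415] [0.505  0.1408]
pin_tip 0.88 [223. 142.  40.  32.] 248.67776298268976 157.17310252996006 [0.4946 0.2326] [0.4906 0.2386]
```

View pics/w.png

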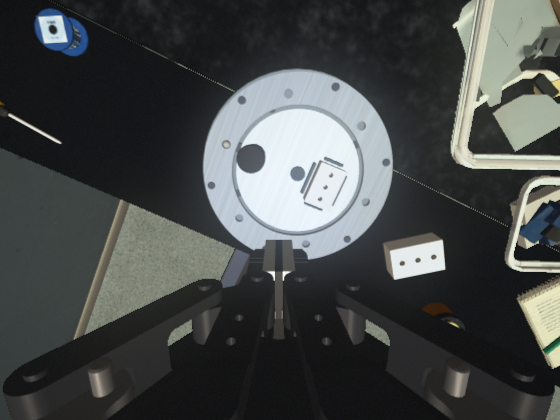

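The wrist view shows the cap at (251,158), the pin at (226,145) and the hub at (297,173). The next hole is at about (239,218), the small block is in its nest at (325,187), and the larger loose look-alike is at (415,257).

```bash
python3 - <<'E'
from h import *
im=cv2.imread("pics/w.png");g=cv2.cvtColor(im,cv2.COLOR_BGR2GRAY)
def blob(u,v,r,dark=True,k=None):
    p=g[v-r:v+r+1,u-r:u+r+1].astype(float);t=(p.min()+np.median(p))/2 if k is None else k
    n,l,st,c=cv2.connectedComponentsWithStats((p<t).astype(np.uint8))
    i=1+np.argmax(st[1:,4]);return c[i]+[u-r,v-r],st[i,4]
cap=blob(251,158,22,k=80);print("cap",cap,ray("wrist",*cap[0],.087))
hub=blob(297,173,12);print("hub",hub,ray("wrist",*hub[0],.046))
H=[]
for n,u,v in [("pin",226,145),("next",239,218),("h",289,93),("h",362,126),("h",306,243)]:
    b=blob(u,v,6);p=ray("wrist",*b[0],.05);H.append(p[:2]);print(n,b,p)
H=np.array(H[1:])
A=np.c_[2*H,np.ones(len(H))];s=np.linalg.lstsq(A,(H**2).sum(1),rcond=None)[0];print("fit c",s[:2],"r",np.sqrt(s[2]+s[:2]@s[:2]))
d=H-s[:2];print(np.degrees(np.arctan2(d[:,1],d[:,0])))
c=g[70:260,190:400];cv2.imwrite("pics/w2.png",cv2.resize(im[70:260,190:400],None,fx=3,fy=3,interpolation=cv2.INTER_CUBIC))
E
```

```text
cap (array([244.5938, 149.75  ]), np.int32(32)) [0.5047 0.2378 0.087 ]
hub (array([297.2899, 173.1716]), np.int32(169)) [0.5007 0.1724 0.046 ]
pin (array([225.4688, 143.6562]), np.int32(32)) [0.4973 0.2631 0.05  ]
next (array([238.    , 219.0909]), np.int32(22)) [0.4189 0.2146 0.05  ]
h (array([287.9844,  92.9844]), np.int32(64)) [0.5772 0.221  0.05  ]
h (array([363.3333, 125.7143]), np.int32(21)) [0.5816 0.1284 0.05  ]
h (array([306.0769, 245.0769]), np.int32(13)) [0.4231 0.1228 0.05  ]
fit c [0.5004 0.1717] r 0.0917329894732242
[ 152.1901   32.704   -28.0578 -147.6695]
```

View pics/w2.png

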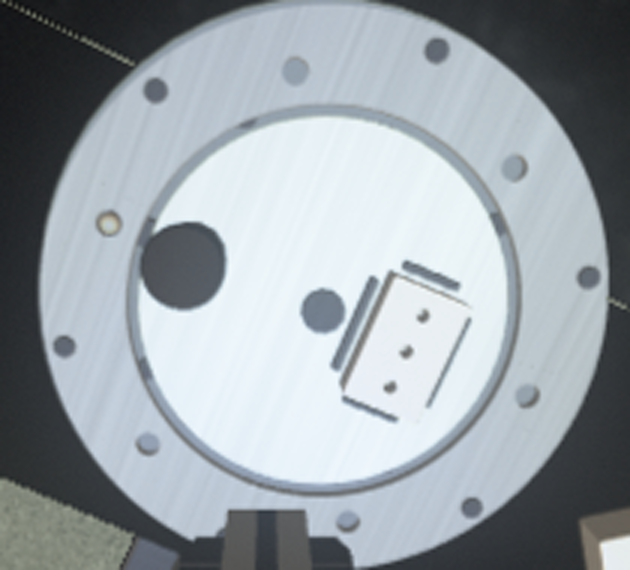

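Request:
send_rows(motion=[0.006,-0.004,0.02,0,0,0.175,0.012,-0.008,0.045,0,0,0.35,0.018,-0.013,0.07,0,0,0.525,0.024,-0.018,0.095,0,0,0.7,0.031,-0.0234,0.115,0,0,0.875,0.031,-0.0234,0.13,0,0,1.05,0.031,-0.0234,0.13,0,0,1.05])

```text
clock: 3.5
tcp_pos: [0.4985, 0.2232, 0.1205]
tcp_rot: [2.992, -0.951, -0.002]
wrist_force: [0.0, 0.5, -0.1]
width: 0.0002
gripper_force: 0.0
```

```bash
python3 - <<'E'
from h import *
s=observe();print(s["clock"],s["tcp_pos"],s["joints"],s["wrist_force"])
print("cap from old px needs old pose; tip px:",proj("wrist",s["tcp_pos"]),"cap pred",proj("wrist",(.4982,.2277,.088)),"ctr",proj("wrist",(.5004,.1717,.046)))
a=grab_frame("wrist");cv2.imwrite("pics/w3.png",np.ascontiguousarray(a[:,:,::-1]))
E
```

```text
3.5 [0.4985 0.2232 0.1205] [-0.3168  0.5062 -0.2232  1.8575  0.1513  0.7965 -2.8053] [ 0.0404  0.5138 -0.0509]
cap from old px needs old pose; tip px: [277.7939 255.8504] cap pred [272.3687 238.0595] ctr [332.4163 174.5908]
```

View pics/w3.png

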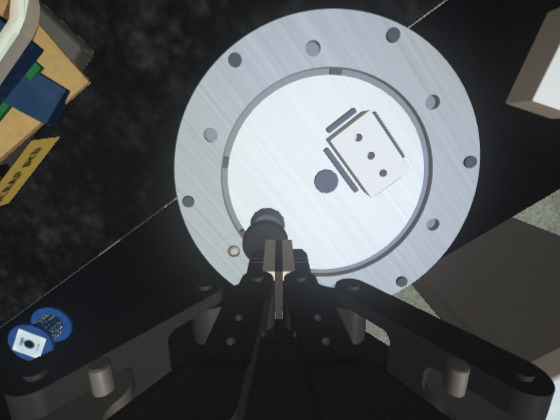

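```bash
python3 - <<'E'
from h import *
print("cap",ray("wrist",265,239,.088),"hub",ray("wrist",326,181,.046),"pin",ray("wrist",234,251,.052))
H=np.array([ray("wrist",u,v,.05)[:2] for u,v in [(211,135),(313,48),(432,102),(433,224)]])
A=np.c_[2*H,np.ones(len(H))];s=np.linalg.lstsq(A,(H**2).sum(1),rcond=None)[0];print("fit c",s[:2],"r",np.sqrt(s[2]+s[:2]@s[:2]))
d=H-s[:2];print(np.degrees(np.arctan2(d[:,1],d[:,0])))
E
```

```text
cap [0.5006 0.2325 0.088 ] hub [0.4995 0.1787 0.046 ] pin [0.4956 0.2682 0.052 ]
fit c [0.5001 0.1787] r 0.09030343664095059
[  33.0762  -26.9793  -86.8366 -146.8173]
```

```bash
python3 - <<'E'
from h import *
s=observe();print(s["clock"],s["tcp_pos"],s["tcp_rot"],s["joints"],s["joint_velocities"])
print(rel((.4966,.2344,.095)))
E
```

```text
3.55 [0.4989 0.2236 0.1213] [ 2.9945 -0.9471 -0.0004] [-0.3162  0.5052 -0.2243  1.8566  0.1517  0.7971 -2.8032] [ 0.0101 -0.0141 -0.018  -0.0125  0.0042  0.0057  0.0172]
[-0.0081 -0.0075  0.0263]
```

The closer, settled view shows the cap at (265,239), the hub at (326,181) and the pin at (234,251). The fitted hole circle has a radius of 90.3 mm, so I trust this fit. I'll press now.

Request:
send_rows(motion=[-0.005,-0.004,0.008,0,0,0,-0.008,-0.0073,0.018,0,0,0,-0.008,-0.0073,0.028,0,0,0,-0.008,-0.0073,0.034,0,0,0,-0.008,-0.0073,0.039,0,0,0,-0.008,-0.0073,0.043,0,0,0,-0.008,-0.0073,0.0435,0,0,0,-0.008,-0.0073,0.0435,0,0,0])

```text
clock: 4.55
tcp_pos: [0.4969, 0.235, 0.0783]
tcp_rot: [-2.994, 0.951, -0.001]
wrist_force: [-0.7, -0.9, 7.4]
width: -0.0001
gripper_force: 3.6
```

```bash
cat > arc.py <<'E'
from h import *
def arc(c,r,a0,a1,n,rot=True,zs=0):
    s=observe();M=R.from_rotvec(s["tcp_rot"]).as_matrix();p0=np.array([np.cos(np.radians(a0)),np.sin(np.radians(a0))])
    for i in range(1,n+1):
        a=np.radians(a0+(a1-a0)*i/n);d=r*(np.array([np.cos(a),np.sin(a)])-p0)
        print(np.round(M.T@[*d,0],4)[:2],np.round(-(a-np.radians(a0)),3))
E
python3 - <<'E'
from arc import *
s=observe();print(s["clock"],s["tcp_pos"],s["wrist_force"],s["ft_torque"])
d=s["tcp_pos"][:2]-np.array([.4997,.1786]);print(np.degrees(np.arctan2(d[1],d[0])),np.hypot(*d))
arc(0,.056,93,150,16)
E
```

```text
4.55 [0.4969 0.235  0.0783] [-0.7483 -0.9338  7.3687] [-0.0788  0.3786 -0.0379]
92.86902322514791 0.05651040414583152
[-0.0027  0.0022] -0.062
[-0.0052  0.0046] -0.124
[-0.0076  0.0072] -0.187
[-0.0098  0.0099] -0.249
[-0.0118  0.0127] -0.311
[-0.0136  0.0157] -0.373
[-0.0153  0.0187] -0.435
[-0.0168  0.0219] -0.497
[-0.0181  0.0251] -0.56
[-0.0191  0.0284] -0.622
[-0.02    0.0318] -0.684
[-0.0206  0.0352] -0.746
[-0.0211  0.0387] -0.808
[-0.0213  0.0421] -0.87
[-0.0213  0.0456] -0.933
[-0.0211  0.0491] -0.995
```

Request:
send_rows(motion=[-0.0027,0.0022,0.001,0,0,-0.062,-0.0052,0.0046,0.001,0,0,-0.124,-0.0076,0.0072,0.001,0,0,-0.187,-0.0098,0.0099,0.001,0,0,-0.249,-0.0118,0.0127,0.001,0,0,-0.311,-0.0136,0.0157,0.001,0,0,-0.373,-0.0153,0.0187,0.001,0,0,-0.435,-0.0168,0.0219,0.001,0,0,-0.497])

```text
clock: 5.55
tcp_pos: [0.4716, 0.2275, 0.0778]
tcp_rot: [-3.134, 0.182, -0.005]
wrist_force: [0.1, -0.1, 7.5]
width: -0.0002
gripper_force: 3.7
```

```bash
python3 - <<'E'
from h import *
a=grab_frame("wrist");cv2.imwrite("pics/w4.png",np.ascontiguousarray(a[:,:,::-1]))
s=observe();print(s["clock"],s["tcp_pos"],s["wrist_force"])
d=s["tcp_pos"][:2]-np.array([.4997,.1786]);print(np.degrees(np.arctan2(d[1],d[0])),np.hypot(*d),"hub px",proj("wrist",(.4997,.1786,.046)))
E
```

```text
5.6 [0.4711 0.2272 0.0777] [-0.3471  0.5872  7.7536]
120.4987979603821 0.05643090728273717 hub px [352.2691 181.7745]
```

View pics/w4.png

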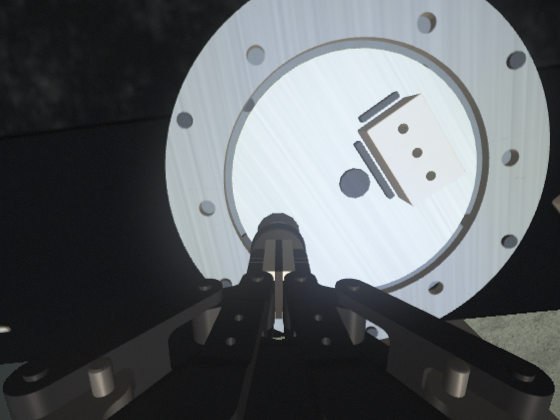

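The disc has turned with the finger. The block keeps its angle in the tool's view while the ring holes have shifted, and the hub is at (354,182) as predicted. I'll continue.

Request:
send_rows(motion=[-0.0027,0.0022,0.0,0,0,-0.062,-0.0052,0.0046,0.0,0,0,-0.124,-0.0076,0.0072,0.0,0,0,-0.187,-0.0098,0.0099,0.0,0,0,-0.249,-0.0118,0.0127,0.0,0,0,-0.311,-0.0136,0.0157,0.0,0,0,-0.373,-0.0153,0.0187,0.0,0,0,-0.435,-0.0168,0.0219,0.0,0,0,-0.497])

```text
clock: 6.6
tcp_pos: [0.4518, 0.2081, 0.0777]
tcp_rot: [-3.083, -0.595, -0.005]
wrist_force: [-0.9, 1.4, 8.0]
width: -0.0002
gripper_force: 3.9
```

```bash
python3 - <<'E'
from h import *
a=grab_frame("wrist");cv2.imwrite("pics/w5.png",np.ascontiguousarray(a[:,:,::-1]))
c=np.array([.4997,.1786])
for i in range(3):
    s=observe();print(s["clock"],s["tcp_pos"],s["wrist_force"])
    d=s["tcp_pos"][:2]-c;print(np.degrees(np.arctan2(d[1],d[0])),np.hypot(*d),"hub px",proj("wrist",(*c,.046)));grab_frame("wrist")
for k in range(6):
    t=np.radians(33.1+60*k);print(np.round(proj("wrist",(*(c+.09*np.array([np.cos(t),np.sin(t)])),.05))),end=" ")
E
```

```text
6.65 [0.4515 0.2076 0.0776] [-0.4805  1.9949  8.3841]
149.00028475684775 0.05621638790359408 hub px [351.9803 181.7038]
6.7 [0.4516 0.2076 0.0775] [-0.8181  0.6073  7.8498]
148.9283252794977 0.056192161940162966 hub px [351.8775 181.5715]
6.75 [0.4516 0.2076 0.0775] [-1.6299  1.1407  8.0226]
148.94475551950504 0.056188829782656755 hub px [351.803  181.4725]
[330.  13.] [206. 133.] [243. 273.] [371. 312.] [488. 229.] [486.  74.]
```

View pics/w5.png

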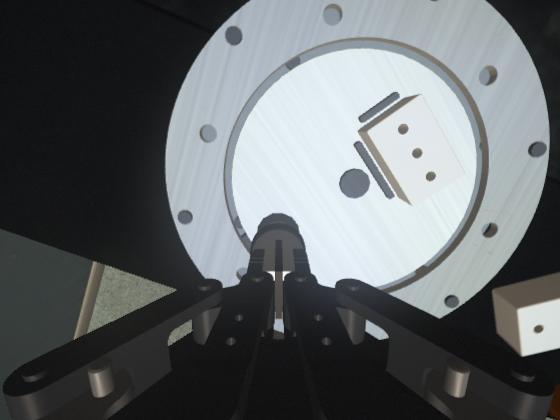

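```bash
python3 - <<'E'
from h import *
an=lambda d:np.degrees(np.arctan2(d[1],d[0]))
P=lambda u,v,z:ray("wrist",u,v,z)[:2]
g=cv2.cvtColor(cv2.imread("pics/w5.png"),cv2.COLOR_BGR2GRAY)
def blob(u,v,r):
    p=g[v-r:v+r+1,u-r:u+r+1].astype(float);t=(p.min()+np.median(p))/2
    n,l,st,c=cv2.connectedComponentsWithStats((p<t).astype(np.uint8));i=1+np.argmax(st[1:,4]);return c[i]+[u-r,v-r],st[i,4]
b=[blob(403,129,8),blob(417,153,8),blob(431,176,8)];print(b)
q=[P(*x[0],.066) for x in b];print("block pin-dir angle",(an(q[0]-q[2])+90)%360)
# dark inner strip: principal axis
m=np.zeros_like(g);cv2.fillPoly(m,[np.array([[350,138],[362,135],[400,195],[388,202]])],1)
v,u=np.nonzero((m>0)&(g<120));w=np.array([P(x,y,.05) for x,y in zip(u,v)]);e=np.linalg.svd(w-w.mean(0))[2][0];print("strip",len(u),(an(e)+90)%180)
hub=blob(354,183,22);h=P(*hub[0],.046);print("hub",hub,h,"hub->block",(an(h-q[1]))%360, "hub->strip",an(h-w.mean(0))%360)
H=np.array([P(*x,.05) for x in [(333,14),(208,133),(490,229),(488,75)]])
A=np.c_[2*H,np.ones(4)];s=np.linalg.lstsq(A,(H**2).sum(1),rcond=None)[0];print(s[:2],[an(x-s[:2])%60 for x in H])
E
```

```text
[(array([402.7284, 128.6173]), np.int32(81)), (array([416.7143, 152.7143]), np.int32(77)), (array([430.3562, 175.8904]), np.int32(73))]
block pin-dir angle 147.31318161371865
strip 453 147.3060519559677
hub (array([354.08  , 182.8657]), np.int32(700)) [0.4994 0.1769] hub->block 148.65588355300756 hub->strip 154.70736503117323
[0.4996 0.1776] [np.float64(32.80196515386226), np.float64(32.878059943371056), np.float64(33.26732425970731), np.float64(33.03437293598344)]
```

Request:
send_rows(motion=[-0.0015,0.0011,0,0,0,-0.033,-0.0029,0.0024,0,0,0,-0.066,-0.0029,0.0024,0,0,0,-0.066])

```text
clock: 7.18
tcp_pos: [0.4498, 0.2044, 0.0775]
tcp_rot: [-3.063, -0.694, -0.003]
wrist_force: [-0.7, 0.3, 7.4]
width: 0.0001
gripper_force: 3.9
```

```bash
cat > m.py <<'E'
from h import *
an=lambda d:np.degrees(np.arctan2(d[1],d[0]))
def meas(f):
    a=grab_frame("wrist");cv2.imwrite(f,np.ascontiguousarray(a[:,:,::-1]))
    s=observe();print(s["clock"],s["tcp_pos"],s["wrist_force"]);d=s["tcp_pos"][:2]-np.array([.4997,.1784]);print("finger",an(d),np.hypot(*d))
    g=cv2.cvtColor(a,cv2.COLOR_RGB2GRAY)
    m=np.zeros_like(g);cv2.fillPoly(m,[np.array([[350,138],[362,135],[400,195],[388,202]])],1)
    v,u=np.nonzero((m>0)&(g<120));w=np.array([ray("wrist",x,y,.05)[:2] for x,y in zip(u,v)]);e=np.linalg.svd(w-w.mean(0))[2][0];print("strip",len(u),(an(e)+90)%180,u.mean(),v.mean())
E
python3 -c "
from m import *
meas('pics/w6.png')"
```

```text
7.225 [0.4498 0.2044 0.0775] [-1.6416  1.5366  8.0711]
finger 152.44394241494948 0.05624662277978602
strip 451 151.5206649841178 372.31263858093126 168.2549889135255
```

Request:
send_rows(motion=[-0.0005,0.0005,0,0,0,-0.012,-0.0005,0.0005,0,0,0,-0.012,-0.0005,0.0005,-0.003,0,0,-0.012,-0.0005,0.0005,-0.006,0,0,-0.012,-0.0005,0.0005,-0.009,0,0,-0.012,-0.0005,0.0005,-0.009,0,0,-0.012])

```text
clock: 7.98
tcp_pos: [0.4495, 0.2036, 0.0863]
tcp_rot: [-3.059, -0.711, -0.003]
wrist_force: [0.8, 1.3, 4.4]
width: -0.0002
gripper_force: 2.2
```

At a tip height of 86.3 mm the cap still pushes back with 4.4 N. It has followed well above the rubbing height of 80 mm, so the pin is in the hole. I'll lift clear and verify.

Request:
send_rows(motion=[0,0,-0.004,0,0,0,0,0,-0.02,0,0,0,-0.03,0,-0.06,0,0,0,-0.07,0,-0.11,0,0,0,-0.09,0,-0.15,0,0,0,-0.09,0,-0.15,0,0,0,-0.09,0,-0.15,0,0,0])

```text
clock: 8.85
tcp_pos: [0.3681, 0.1627, 0.2353]
tcp_rot: [3.06, 0.709, -0.001]
wrist_force: [0.1, -0.5, -0.1]
width: -0.0003
gripper_force: 0.0
```

```bash
python3 - <<'E'
from h import *
a=grab_frame("wrist");s=observe();print(s["clock"],s["tcp_pos"],s["wrist_force"])
c=np.array([.4997,.1782]);u=np.array([np.cos(np.radians(153)),np.sin(np.radians(153))])
print("hub",proj("wrist",(*c,.046)),"cap",proj("wrist",(*(c+.056*u),.088)),"pin",proj("wrist",(*(c+.09*u),.052)))
x,y=proj("wrist",(*(c+.04*u),.06)).astype(int);x0=max(0,x-90);y0=max(0,y-80)
cv2.imwrite("pics/w7.png",cv2.resize(np.ascontiguousarray(a[:,:,::-1])[y0:y0+170,x0:x0+240],None,fx=3.2,fy=3.2,interpolation=cv2.INTER_CUBIC));print(x0,y0)
E
```

```text
8.9 [0.368  0.1628 0.2349] [ 0.0584 -0.1191 -0.1654]
hub [320.6185  66.8406] cap [277.4837  97.4822] pin [252.2081 120.7194]
200 9
```

View pics/w7.png

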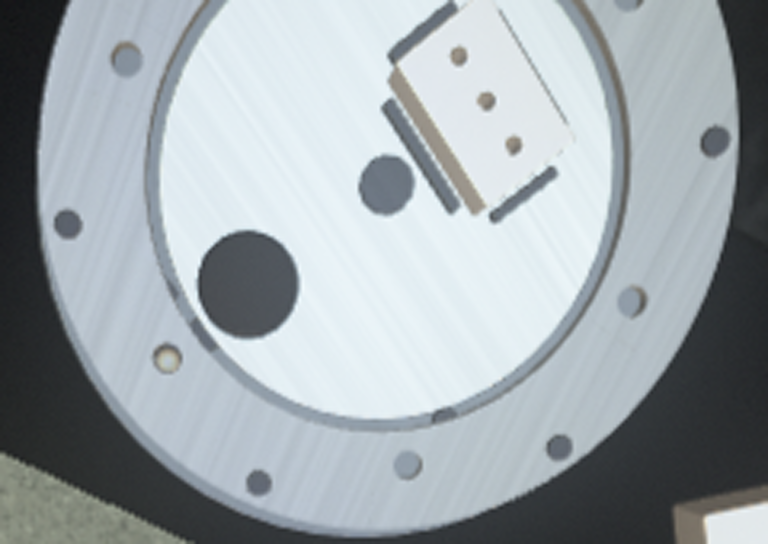

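The bright pin now shows in the next hole at crop (168,359). The start hole at (127,60) is empty, the cap is up at (248,284), and the block is still in its nest.

```bash
python3 -c "
from rig import *
print(job_done())"
```

```text
the job is handed in; nothing more can be done
None
```

I turned the table one hole anticlockwise and the pin sprang up into it, so the disc is locked and the plunger is released; the drill block is still in its nest, the gripper is clear, and the job was handed in at about 9 s.

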